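# Refit the radio's battery pack

## Robot

A 6-joint arm with a two-finger parallel gripper is mounted at the origin on the work surface. World frame = base frame: x ahead of the robot, y to its left, z up, the work surface at z = 0. Lengths are in mm, angles in rad, forces in N, time in s.
With the tool pointing down it reaches from about 350 to 1000 mm from the base axis. Payload 7.1 kg.
Tool frame: the origin (TCP) lies on the centre line of the jaws, within the pads' length; the fingertips stand 19 mm ahead of it and the grasp point (between the pads) is the TCP; z points along the fingers, y is the direction in which the jaws open and shut (so a half turn about z gives the same grasp; the last joint's range is limited). The gripper opens to 85 mm and grips with 20 to 120 N. Pads are 22 mm wide; open, the fingers measure 114 mm over their backs; the gripper's body (76 mm by 85 mm) begins 54 mm behind the grasp point. The pads swing forward as they close: fully open they stand 13 mm farther back than shut.
Start: joints at [-1.233, 0.423, 1.63, -0, 1.089, -0.019], TCP at [218.315, -585.614, 250.319] pointing down, gripper open.
Joint ranges: [-3, 3], [-0.9, 2.11], [0.09, 2.58], [-1.31, 4.45], [0.11, 2.69], [-2.54, 2.54]. Speed limits (rad/s): [2.39, 2.39, 3.01, 3.14, 3.14, 3.14].

## Interface

Orientations are given as a unit quaternion [w, x, y, z].
In Python, from workcell import r gives the robot as it stands. Calls block until the motion is done:
- r.move_to(position, orientation): joint-space move of the TCP to a pose.
- r.movel(position, v=150, frame=None, stop_force=None): straight line of the TCP; frame=None keeps the orientation; v is the mean speed in mm/s. With stop_force (N) it stops when the force on the tool has changed by that much, and returns True; else False.
- r.goto_joints(angles): joint-space move.
- r.open_gripper() and r.gripper_close(): open the fingers fully, or close them until they stop; the grip force is fixed at half the most.
- r.hold(seconds).
- r.solve_ik(position, orientation): joint angles nearest the present ones, or None.
- r.read_state(): the state.
- r.capture(name): name is "side" or "top"; returns a dict with "img" (480x640x3 uint8, red, green, blue), "fx", "fy", "cx", "cy" (pixels), "dist_coeffs" ([k1, k2, p1, p2, k3] as OpenCV has them; the pictures are not rectified), "pose" (4x4, takes a point from camera to world coordinates). Camera axes: x right, y down, z forward; pixel columns grow to the right and rows downward; lengths in mm; the calibration is good to about 2 mm. A picture is of the moment at which its call begins. There is no depth.
A pose or a line that the arm cannot do raises r.MotionError and nothing moves.
- r.job_done(): hands the job in, once; it reports no verdict.
The state is a dict: "time_s": time; "joint_pos": joint angles; "qd": joint speeds; "joint_efforts": joint torques, N m; "tool_pos": TCP position; "ee_rot": TCP orientation; "force": force on the tool from outside, world axes, zero at the start; "torque": the same for the moment, N m; "finger_gap": finger opening in mm.
Only numpy, scipy, OpenCV 4.12 (cv2) and the standard library are available. Lean on these libraries where they do the work, as an engineer would, in place of code of your own. Each camera call takes 0.05 s, during which the arm holds its last target. There are 200 camera calls.

## Task

Put the battery pack back into the radio that lies on its front: by its handle, lift the wooden tray off the white crate and set it flat on the middle of the cork mat with the gear wheel still in it; then take the pack out of the crate and lower it, without dropping it, into the open bay in the radio's back. It first stands proud on the stiff contact cradle, so press it down until it is fully home, its top flush with the radio's back. Let go, and leave the tools, jar, mug and power adapter where they are.

Things in the scene. Friction and masses are not known exactly. Their poses are not given: they have to be found in the camera images.
- crate: white open plastic crate, 170 (x) x 150 (y) x 60 mm high, walls and floor 5 mm; fixed to the bench; the tray sits nested in its mouth and the battery pack lies on its floor. Origin: centre of the underside
- tray: open plywood tray nested in the crate's mouth: tub 150 (x) x 130 (y) x 40 mm high, walls 5 mm, with a 170 x 150 mm flange 12 to 16 mm above its underside that rests on the crate's rim (underside then 48 mm above the bench). About 0.35 kg. Origin: centre of the underside
- tray_handle (a point): centre of the tray's handle, a bar along the tray's x in the middle of the tray, 130 mm long, 14 mm wide (y), 22 mm high; bar from 68 to 90 mm above the tray's underside, this point at 79 mm; carried by a post at each end (x = +-60 mm), free beneath between them
- gear: steel gear wheel lying loose in the tray, on the tray's +y side of the handle, 46 mm across, 16 mm high. Origin: centre of the underside
- pack: black battery pack, a block 100 (x) x 50 (y) x 40 mm high, about 0.22 kg, lying on the crate's floor under the tray, top up. Origin: centre of the underside. It fits the bay either way round
- pack_top (a point): centre of the pack's top face, 40 mm above its origin
- radio: grey portable radio lying on its front, 200 (x) x 150 (y) x 62 mm high, with a black carrying handle sticking out at its +x end (to x = 137 mm), fixed. Origin: centre of the underside
- bay (a point): centre of the mouth of the battery bay, at the height of the radio's back (62 mm above the bench); axes as the radio's. The bay is 105 (x) x 55 (y) mm with a 4 mm chamfer. Its floor is the contact cradle, 24 mm below the mouth when up, 40 mm when fully down
- cradle (a joint): travel of the contact cradle straight down in the bay, 0 (up) to 0.016 m (fully down: the pack is flush). Stiff: about 10 N moves it, it stays where it is left; starts 0 to 4 mm down
- mat: flat cork mat on the bench, 200 (x) x 170 (y) x 4 mm, empty, fixed. Origin: centre of the underside
- screwdriver: screwdriver lying on the bench, to be left alone
- wrench: steel wrench lying on the bench, to be left alone
- jar: glass-clear jar with a dark cap, 64 mm across, 85 mm high, to be left alone
- mug: white mug, 76 mm across, 85 mm high, to be left alone
- adapter: black power adapter with rounded edges, 120 x 60 x 35 mm, on the bench at the back, to be left alone (it is not the battery pack)
Mind the look-alikes: they are no part of the job. Leave any turquoise look-alike of the tray alone.

How it is judged:
By the outcome, as a careful person would: the job done as asked, in the order asked, and still so for the second after the job is handed in, with the robot touching nothing.
It also fails if it takes over 72 s, if anything falls off the work surface, if the arm or the gripper's body presses on something with over 40 N, if the wrist force passes 120 N, or if a joint passes its speed limit or range.

## Working session

There is one attempt and no reset: what is moved stays moved. The work goes in short steps, each a Python script; the robot and the scene stay as the last script left them, time stands still between calls to the robot, and variables do not carry over. Pictures are saved under pics/ and viewed, about 8 in all and at most 12, crops included, and the job is handed in when it is done.

```bash
mkdir -p pics; ls
cat > h.py <<'E'
import numpy as np, cv2
from workcell import r
def ray(c,uv):
    K=np.array([[c["fx"],0,c["cx"]],[0,c["fy"],c["cy"]],[0,0,1.]])
    p=cv2.undistortPoints(np.array(uv,float).reshape(-1,1,2),K,np.array(c["dist_coeffs"],float)).reshape(-1,2)
    P=np.array(c["pose"]); d=np.c_[p,np.ones(len(p))]@P[:3,:3].T
    return P[:3,3],d
def onz(c,uv,z):
    o,d=ray(c,uv); return o+d*((z-o[2])/d[:,2])[:,None]
def proj(c,pts):
    K=np.array([[c["fx"],0,c["cx"]],[0,c["fy"],c["cy"]],[0,0,1.]])
    M=np.linalg.inv(np.array(c["pose"]))
    return cv2.projectPoints(np.array(pts,float).reshape(-1,3),cv2.Rodrigues(M[:3,:3])[0],M[:3,3],K,np.array(c["dist_coeffs"],float))[0].reshape(-1,2)
def save(c,n): cv2.imwrite(f"pics/{n}.png",c["img"][:,:,::-1])
def down(yaw): # tool z down, tool x at yaw (tool y = jaws)
    return [0,np.cos(yaw/2),np.sin(yaw/2),0]
E
python3 - <<'E'
from h import *
np.set_printoptions(precision=3,suppress=True)
for n in("top","side"):
    c=r.capture(n); save(c,n+"0"); print(n,c["fx"],np.array(c["pose"]))
s=r.read_state();print(s)
E
```

```text
pics
top 502.2265590283971 [[   0.004   -0.997    0.074  387.465]
 [  -1.      -0.006   -0.028  117.123]
 [   0.028   -0.074   -0.997 1248.147]
 [   0.       0.       0.       1.   ]]
side 503.30127805242785 [[ -0.999  -0.039   0.02  447.361]
 [ -0.042   0.741  -0.67  870.987]
 [  0.012  -0.67   -0.742 943.502]
 [  0.      0.      0.      1.   ]]
{'time_s': 0.1, 'joint_pos': array([-1.233,  0.424,  1.631,  0.   ,  1.089, -0.019]), 'qd': array([ 0.001, -0.002, -0.002,  0.001, -0.001,  0.001]), 'joint_efforts': array([  0.001, -55.842, -28.244,   0.   ,   0.003,   0.   ]), 'tool_pos': array([ 218.158, -585.158,  249.601]), 'ee_rot': array([-0.001,  0.984,  0.177, -0.   ]), 'force': array([-0.402,  0.271, -0.148]), 'torque': array([ 0.006, -0.007, -0.037]), 'finger_gap': 85.25249198595039}
```

View pics/top0.png

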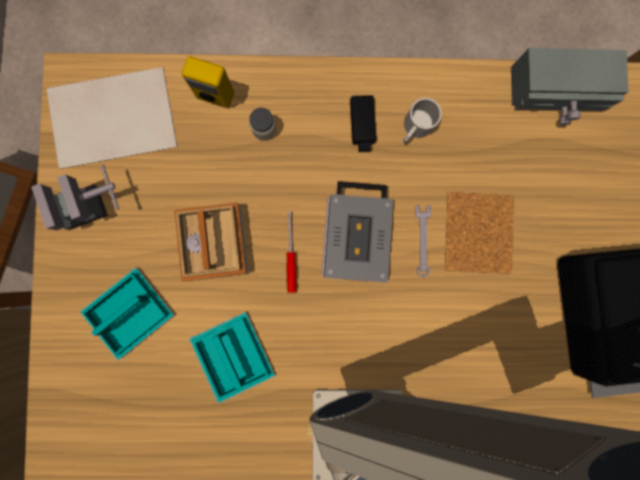

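View pics/side0.png

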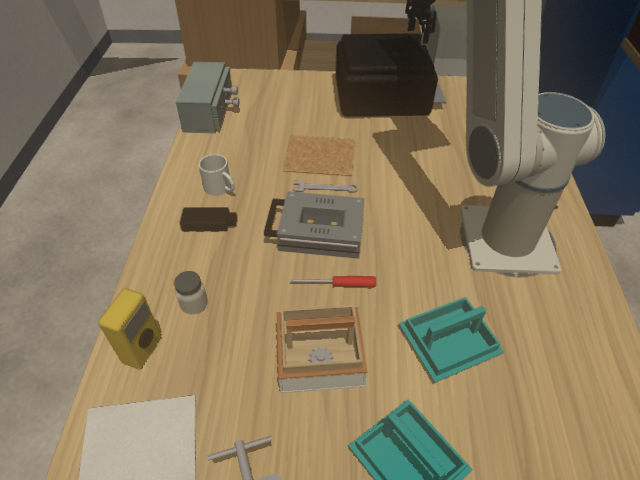

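Top view: tray on the crate at about (210,241) with its handle at (204,238), radio bay at (358,238), mat at (480,232), gear at (193,242). The side view agrees. Next I measure these by colour.

Run:
```python
from h import *
np.set_printoptions(precision=1,suppress=True)
c=r.capture("top"); im=c["img"]; hsv=cv2.cvtColor(im,cv2.COLOR_RGB2HSV)
for n,(u,v) in dict(flange=(180,250),handle=(204,238),tab=(270,240),mat=(480,232),radio=(335,220),bay=(350,238),contact=(358,227),wallin=(190,225)).items(): print(n,hsv[v,u],im[v,u])
big=lambda u0,v0,u1,v1:cv2.resize(im[v0:v1,u0:u1,::-1],None,fx=4,fy=4,interpolation=cv2.INTER_CUBIC)
a=big(165,190,265,295); b=big(310,170,410,295)
H=max(len(a),len(b)); f=lambda x:np.pad(x,((0,H-len(x)),(0,0),(0,0)))
cv2.imwrite("pics/crop1.png",np.hstack([f(a),f(b)]))
```

```text
flange [ 15 145 165] [165 118  71]
handle [ 13 195 150] [150  85  35]
tab [ 16 147 181] [181 133  77]
mat [ 14 168 158] [158 104  54]
radio [ 14  24 116] [116 110 105]
bay [15 15 69] [69 67 65]
contact [ 20 207 181] [181 130  34]
wallin [ 16 131 177] [177 135  86]
```

View pics/crop1.png

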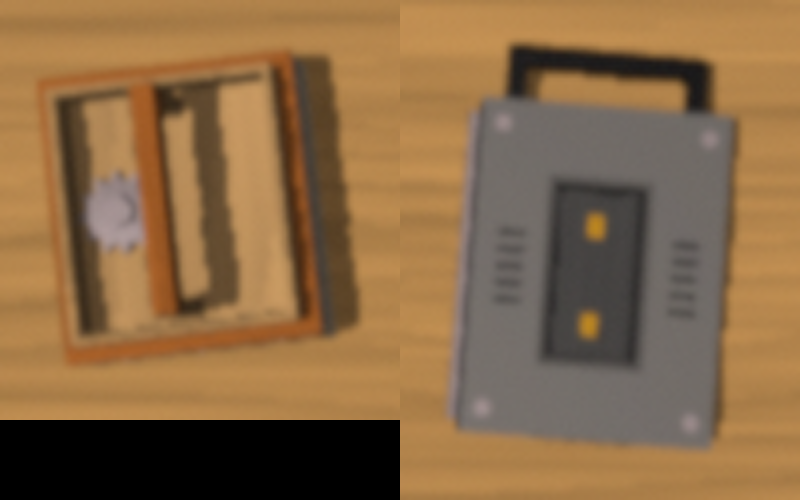

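The crop shows the tray flange with corners near (38,82), (291,52), (324,332), (68,364) and the handle centre at (153,199). The bay mouth corners are near (553,178), (649,181), (638,367), (541,363). Now I turn these into positions.

```bash
cat > m.py <<'E'
from h import *
np.set_printoptions(precision=1,suppress=True)
def rect(c,mask,box,z,name):
    u0,v0,u1,v1=box; m=np.zeros(mask.shape,np.uint8); m[v0:v1,u0:u1]=mask[v0:v1,u0:u1]
    m=cv2.morphologyEx(m,cv2.MORPH_CLOSE,np.ones((3,3)))
    n,l,s,_=cv2.connectedComponentsWithStats(m); k=1+np.argmax(s[1:,4])
    cs,_=cv2.findContours((l==k).astype(np.uint8),cv2.RETR_EXTERNAL,cv2.CHAIN_APPROX_NONE)
    w=onz(c,cs[0].reshape(-1,2),z)[:,:2].astype(np.float32)
    (x,y),(a,b),t=cv2.minAreaRect(w)
    if a<b: a,b,t=b,a,t+90
    t=(t+90)%180-90
    print(f"{name}: c=({x:.1f},{y:.1f}) {a:.0f}x{b:.0f} yaw={t:.1f}"); return x,y,t
E
python3 - <<'E'
from m import *
B=dict(top=dict(tray=(165,190,265,295),radio=(315,190,400,290),bay=(340,205,380,270),mat=(430,180,530,285)),
 side=dict(tray=(265,300,375,385),radio=(270,185,370,262),bay=(295,198,350,240),mat=(275,125,362,180)))
for n in B:
    c=r.capture(n); im=c["img"].astype(int); h=cv2.cvtColor(c["img"],cv2.COLOR_RGB2HSV).astype(int)
    print(n)
    if n=="side":
        for p in [(280,340),(305,325),(320,150),(265,160),(290,220),(310,222),(320,315),(320,320),(340,310)]: print(p,h[p[1],p[0]])
    b=B[n]
    rect(c,((h[...,1]>172)).astype(np.uint8),b["tray"],64,"tray")
    rect(c,((h[...,1]<60)&(h[...,2]>60)).astype(np.uint8),b["radio"],62,"radio")
    rect(c,((h[...,1]<60)&(h[...,2]<92)|(h[...,1]>180)).astype(np.uint8),b["bay"],62,"bay")
    g=cv2.GaussianBlur(c["img"],(5,5),0).astype(int)
    rect(c,((g[...,2]<68)&(g[...,0]<175)).astype(np.uint8),b["mat"],4,"mat")
    if n=="top":
        f=lambda p,q=(165,190):(np.array(p)+.5)/4-.5+np.array(q)
        t=f([(38,82),(291,52),(324,332),(68,364)]); w=onz(c,t,64); print("tray hand",w[:,:2],w.mean(0))
        print("handle",onz(c,f([(153,199)]),138), "ends",onz(c,f([(142,84),(164,314)]),138))
        w=onz(c,f([(153,178),(249,181),(238,367),(141,363)],(310,170)),62);print("bay",w[:,:2],w.mean(0))
        w=onz(c,f([(103,122),(309,138),(290,423),(82,407)],(310,170)),62);print("screws",w[:,:2],w.mean(0))
        print("gear",onz(c,f([(112,212)]),80))
im=c["img"][...,::-1]
cv2.imwrite("pics/crop2.png",np.vstack([cv2.resize(im[300:400,262:382],(600,500),interpolation=cv2.INTER_CUBIC)]))
E
```

```text
top
tray: c=(463.7,354.9) 168x149 yaw=7.1
radio: c=(476.3,5.8) 200x156 yaw=-4.2
bay: c=(474.1,3.5) 109x60 yaw=-3.8
mat: c=(494.1,-305.5) 204x177 yaw=-2.6
tray hand [[536.9 439.1]
 [555.8 290.6]
 [390.6 268.6]
 [371.3 417.4]] [463.6 353.9  64. ]
handle [[463.1 354.2 138. ]] ends [[526.8 361.7 138. ]
 [399.9 346.9 138. ]]
bay [[530.5  28.5]
 [529.1 -28.8]
 [418.3 -21.9]
 [420.4  35.6]] [474.6   3.3  62. ]
screws [[563.8  58.3]
 [555.2 -64.9]
 [385.3 -52.7]
 [394.3  70.4]] [474.7   2.8  62. ]
gear [[459.3 390.1  80. ]]
side
(280, 340) [ 14 140 158]
(305, 325) [ 14 145 114]
(320, 150) [ 16 124 162]
(265, 160) [ 19 105 173]
(290, 220) [ 21  30 120]
(310, 222) [ 20 133 157]
(320, 315) [ 18 107 122]
(320, 320) [ 14 139 150]
(340, 310) [ 18 102 120]Traceback (most recent call last):
  File "<stdin>", line 10, in <module>
  File "m.py", line 6, in rect
    n,l,s,_=cv2.connectedComponentsWithStats(m); k=1+np.argmax(s[1:,4])
                                                     ~~~~~~~~~^^^^^^^^^
    return _wrapfunc(a, 'argmax', axis=axis, out=out, **kwds)
    return bound(*args, **kwds)
ValueError: attempt to get argmax of an empty sequence
```

Run:
```python
from m import *
c=r.capture("side"); h=cv2.cvtColor(c["img"],cv2.COLOR_RGB2HSV).astype(int)
try: rect(c,((h[...,1]<70)&(h[...,2]<85)|(h[...,1]>125)).astype(np.uint8),(297,200,348,238),62,"bay")
except Exception as e: print(e)
print("pred tray flange",proj(c,[[463.5+a*np.cos(.119)-b*np.sin(.119),354.3+a*np.sin(.119)+b*np.cos(.119),64] for a,b in((85,75),(85,-75),(-85,-75),(-85,75))]))
a=-.0716;print("pred bay",proj(c,[[474.5+x*np.cos(a)-y*np.sin(a),3.2+x*np.sin(a)+y*np.cos(a),62] for x,y in((52.5,27.5),(52.5,-27.5),(-52.5,-27.5),(-52.5,27.5))]))
print("mat",proj(c,[[494.1+x*np.cos(-.045)-y*np.sin(-.045),-305.5+x*np.sin(-.045)+y*np.cos(-.045),4] for x,y in((100,85),(100,-85),(-100,-85),(-100,85))]))
im=c["img"][...,::-1]; rs=lambda i:cv2.resize(i,None,fx=4,fy=4,interpolation=cv2.INTER_CUBIC)
cv2.imwrite("pics/crop2.png",np.hstack([rs(im[300:400,270:370]),rs(im[185:285,275:375])]))
# pickup
ya=.119+np.pi; q=down(ya)
for z in (260,126): print(z, r.solve_ik([463.4,354.3,z],q))
r.move_to([463.4,354.3,240],q); print(r.movel([463.4,354.3,126],v=150,stop_force=12))
s=r.read_state(); print(s["time_s"],s["tool_pos"],s["force"])
```

```text
bay: c=(524.3,3.3) 48x7 yaw=-86.1
pred tray flange [[277.8 378.1]
 [276.3 311.7]
 [357.5 307.1]
 [367.1 372.3]]
pred bay [[299.  221.8]
 [302.1 206. ]
 [344.  209.7]
 [342.1 225.7]]
mat [[281.8 171.4]
 [289.6 135.6]
 [354.4 139.7]
 [351.8 176. ]]
260 [ 0.6  0.4  1.7 -0.   1.1 -1.1]
126 [ 0.6  0.5  1.8 -0.   0.8 -1.1]
False
4.6 [463.9 354.7 126.7] [0.4 0.6 0.3]
```

View pics/crop2.png

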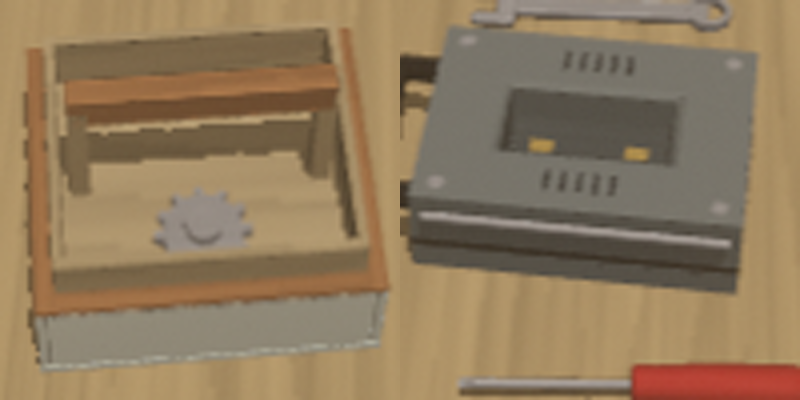

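The side view agrees: bay corners are within 1–2 px of the prediction, the tray flange fits, and the gear is in the tray. Grip, lift, and carry to the mat.

Run:
```python
from m import *
r.gripper_close(); s=r.read_state(); print("gap",s["finger_gap"],s["tool_pos"]); z0=s["tool_pos"][2]
x,y=s["tool_pos"][:2]
r.movel([x,y,z0+25],v=50); s=r.read_state(); print(s["finger_gap"],s["force"])
r.movel([x,y,240],v=120)
qm=down(-.045+np.pi)
r.movel([494,-305.5,240],v=230,frame=qm) 
r.movel([494,-305.5,z0-44+12],v=120)
print(r.movel([494,-305.5,z0-44-6],v=20,stop_force=6))
s=r.read_state(); print(s["time_s"],s["tool_pos"],s["force"],z0-44)
save(r.capture("side"),"s3")
```

```text
gap 13.481171612080876 [463.5 354.4 126.3]
13.07448156211261 [-0.6 -0.  -4.2]
True
11.825 [ 493.9 -305.5   82.4] [-0.3 -1.8  6.3] 82.34428370026463
```

View pics/s3.png

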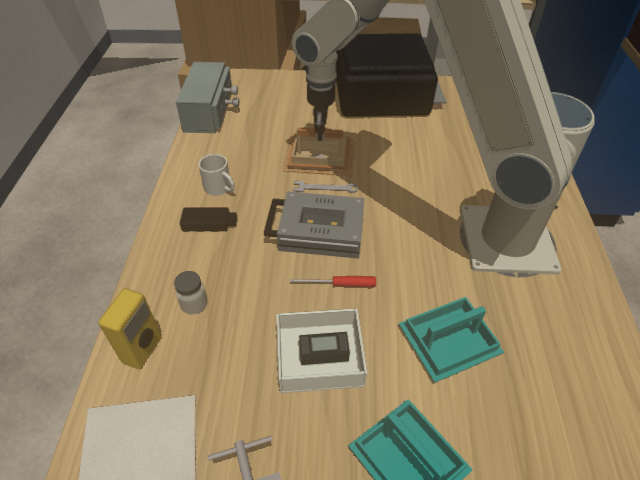

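Side view: the tray sits centred on the mat with the gripper at about (320,130), and the pack is in the crate at about (324,348). Release it and measure the pack.

Run:
```python
from m import *
r.open_gripper(); s=r.read_state(); print(s["tool_pos"],s["finger_gap"])
p=s["tool_pos"]; r.movel([p[0],p[1],230],v=150)
r.move_to([463.5,250,250],down(.119+np.pi)) if False else None
c=r.capture("top"); h=cv2.cvtColor(c["img"],cv2.COLOR_RGB2HSV).astype(int)
for t in (60,75,90): 
    rect(c,(h[...,2]<t).astype(np.uint8),(178,212,240,272),45,f"pack{t}")
cs=r.capture("side"); hs=cv2.cvtColor(cs["img"],cv2.COLOR_RGB2HSV).astype(int)
rs=lambda i,k:cv2.resize(i[...,::-1],None,fx=k,fy=k,interpolation=cv2.INTER_CUBIC)
cv2.imwrite("pics/crop4.png",np.hstack([rs(c["img"][190:290,165:265],4),rs(cs["img"][305:405,270:370],4)]))
print(r.read_state()["time_s"])
```

```text
[ 492.9 -304.8   81.3] 85.32105136126522
pack60: c=(455.0,345.1) 90x50 yaw=7.7
pack75: c=(455.3,345.2) 95x52 yaw=7.7
pack90: c=(455.3,345.0) 96x54 yaw=7.9
13.8083
```

View pics/crop4.png

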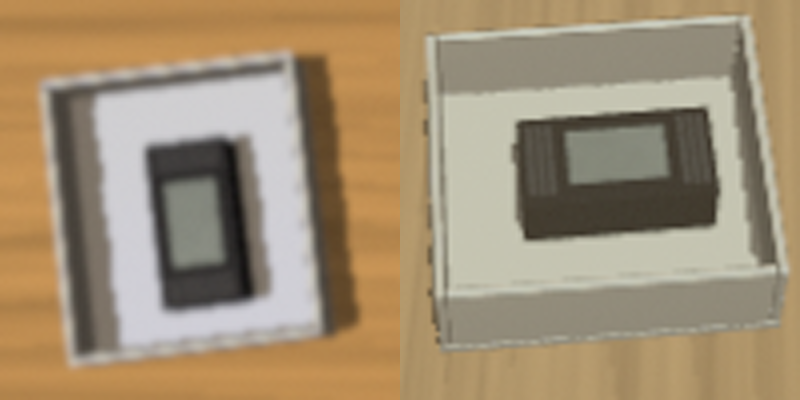

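Run:
```python
from m import *
c=r.capture("top"); s=r.capture("side")
f=lambda p,q:(np.array(p,float)+.5)/4-.5+np.array(q)
print("top label",onz(c,f([(195,223)],(165,190)),45), "side label",onz(s,f([(217,156)],(270,305)),45))
w=onz(s,f([(116,120),(308,107),(316,187),(123,200)],(270,305)),45); print(w[:,:2],w.mean(0))
c0=proj(c,[[455.3,346,45]]);print(c0)
```

```text
top label [[455.2 348.8  45. ]] side label [[455.2 349.3  45. ]]
[[507.8 330.8]
 [409.4 318.2]
 [404.9 364.6]
 [501.  376.6]] [455.8 347.6  45. ]
[[214.6 245.3]]
```

```bash
python3 - <<'E'
from m import *
q=down(.13+np.pi); x,y=455.3,348.5
r.move_to([x,y,200],q); print(r.movel([x,y,51],v=120,stop_force=10))
r.gripper_close(); s=r.read_state(); print("gap",s["finger_gap"],s["tool_pos"],s["force"])
x,y=s["tool_pos"][:2]
r.movel([x,y,60],v=30); r.movel([x,y,150],v=100); s=r.read_state(); print(s["time_s"],s["finger_gap"],s["force"],s["tool_pos"])
save(r.capture("side"),"s5")
E
python3 -c "
import cv2;i=cv2.imread('pics/s5.png');cv2.imwrite('pics/s5c.png',cv2.resize(i[200:400,220:420],None,fx=3,fy=3))"
```

```text
False
gap 48.07161188370734 [455.6 348.8  51.8] [-1.6 -0.3  6.3]
19.5667 48.36071856817217 [ 0.7 -0.6 -2.3] [455.2 348.5 149.4]
```

View pics/s5c.png

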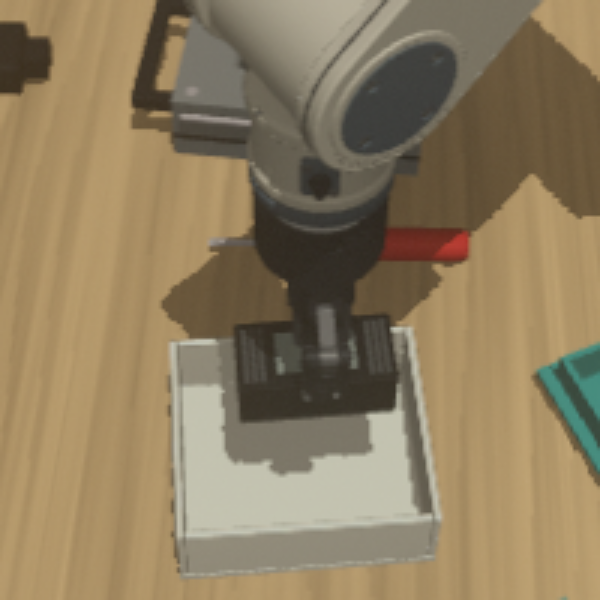

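Run:
```python
from m import *
s=r.capture("side")
f=lambda p:(np.array(p,float)+.5)/3-.5+np.array([220,200])
w=onz(s,f([(236,325),(390,315),(395,377),(240,388)]),142.6); print(w[:,:2],w.mean(0))
x,y=473.8,3.3
r.movel([x,y,150],v=200,frame=down(-.0716+np.pi))
st=r.read_state(); print(st["tool_pos"],st["time_s"],st["force"])
a=r.capture("side"); b=r.capture("top")
rs=lambda i,k:cv2.resize(i[...,::-1],None,fx=k,fy=k,interpolation=cv2.INTER_CUBIC)
cv2.imwrite("pics/crop6.png",np.hstack([rs(a["img"][140:270,265:375],3.6),rs(b["img"][170:300,305:415],3.6)]))
```

```text
[[506.  331.3]
 [408.3 318.7]
 [404.9 364.9]
 [500.2 377.5]] [454.9 348.1 142.6]
[473.7   3.9 150. ] 21.55 [ 0.9  0.2 -3.5]
```

View pics/crop6.png

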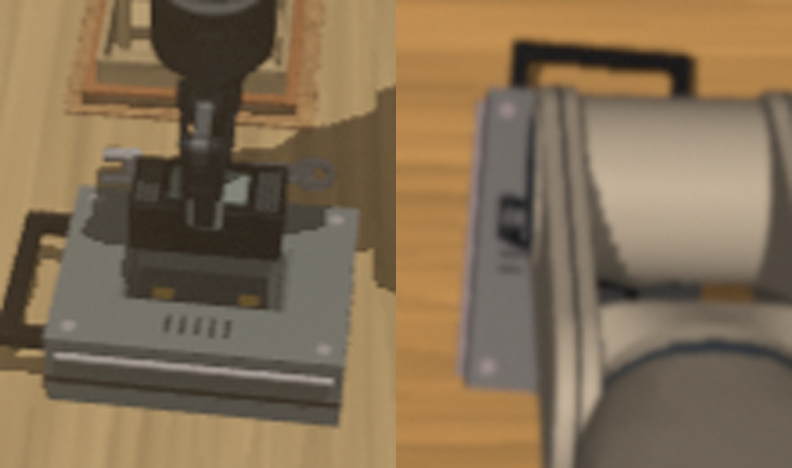

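The pack is level and centred over the bay, and its measured offset from the TCP is under 0.5 mm. Lowering under force watch.

Run:
```python
from m import *
x,y=473.7,3.3
r.movel([x,y,114],v=80)
hit=r.movel([x,y,79],v=25,stop_force=5); s=r.read_state(); print(hit,s["tool_pos"],s["force"],s["torque"],s["finger_gap"],s["time_s"])
a=r.capture("side")
cv2.imwrite("pics/crop7.png",cv2.resize(a["img"][140:270,265:375,::-1],None,fx=4,fy=4,interpolation=cv2.INTER_CUBIC))
```

```text
True [473.5   3.3  82.6] [1.2 0.1 0.4] [ 0.1 -0.2 -0. ] 48.17220908051855 23.375
```

View pics/crop7.png

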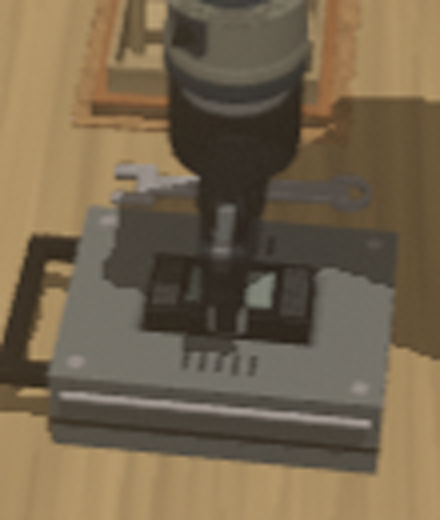

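The pack is inside the bay resting on the cradle (about 2 mm down already). Release, then press with the closed fingertips.

Run:
```python
from m import *
x,y=473.7,3.3
r.open_gripper(); r.movel([x,y,140],v=120); r.gripper_close()
r.movel([x,y,102],v=100)
hit=r.movel([x,y,76],v=15,stop_force=35); s=r.read_state(); print(hit,s["tool_pos"],s["force"],s["finger_gap"],s["time_s"])
r.hold(.3); print(r.read_state()["tool_pos"],r.read_state()["force"])
r.movel([x,y,150],v=120); r.open_gripper()
r.move_to([330,-330,300],down(np.pi/2)) 
a=r.capture("side"); b=r.capture("top"); save(a,"s8"); save(b,"t8"); print(r.read_state()["time_s"])
rs=lambda i,k:cv2.resize(i[...,::-1],None,fx=k,fy=k,interpolation=cv2.INTER_CUBIC)
cv2.imwrite("pics/crop8.png",np.hstack([rs(a["img"][120:265,265:375],3.6),rs(b["img"][160:305,300:410],3.6)]))
```

```text
True [473.8   3.3  80.9] [-2.7  0.6  9.5] -0.2400792718574094 27.15
[473.8   3.3  80.9] [-1.7  0.5 10. ]
30.5167
```

View pics/crop8.png

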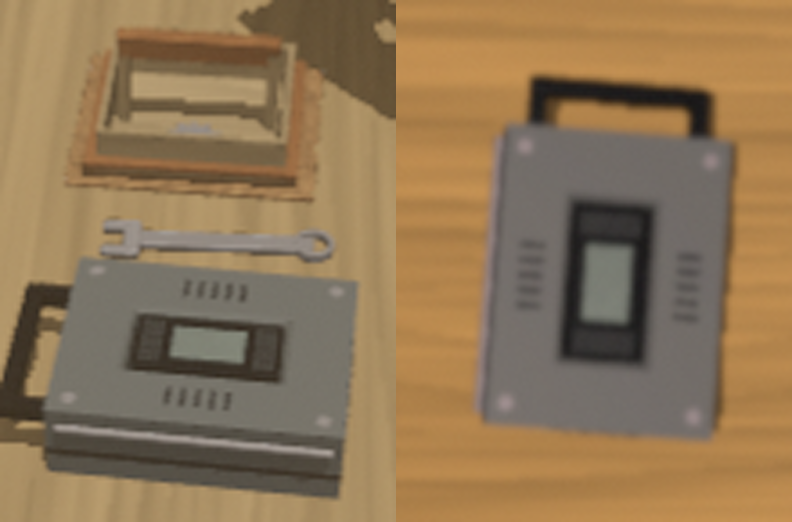

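View pics/t8.png

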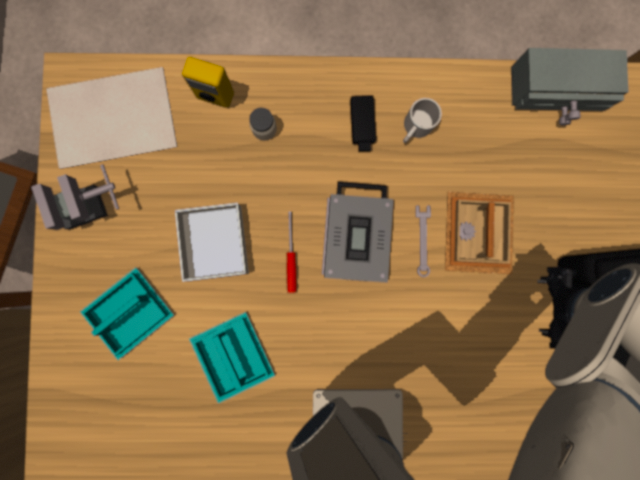

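```bash
python3 -c "
from h import *
s=r.read_state();print(s['force'],s['tool_pos'],s['time_s']); r.job_done()"
```

```text
[-0.55399802  0.40781726  0.49309461] [ 330.45652638 -329.17281116  299.44082363] 30.5167
the job is handed in; nothing more can be done
```

The battery pack is in the radio and pressed home, and the tray with the gear still in it sits on the middle of the cork mat. I handed the job in at 30.5 s of the 72 s limit.

- **Tray:** I lifted it by its handle and lowered it onto the mat until it touched. The final pictures show it flat and centred.
- **Pack:** I gripped it near its top edge, lowered it into the bay under force watch until it rested on the cradle, and let go. I then pressed it with the closed fingertips.
- **Flush check:** The press stopped on its 35 N limit, well above the roughly 10 N that moves the cradle. The fingertips were then at about 61.9 mm, against 62 mm for the radio's back. Both final views show the pack level with the back.
- **Other things:** The screwdriver, wrench, jar, mug, adapter and turquoise look-alikes appear unmoved, and the arm was clear with about 0.8 N on the tool at hand-in.

No checks failed. The only disagreement was about 2 mm in x between the two cameras on the bay position. I used a compromise close to the top-camera value, and the pack went in without jamming.

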